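# Put away the samples after an analysis run

### The job

Clear the bench after the analysis: stand the two white sample cups mouth up in the shallow steel tray, one in each bay, stand the two amber vials upright in the grey caddy, one in each bay, and put the steel reference puck flat on the round cork pad, wholly on it. Set each thing down gently rather than dropping it, and leave the green bottle and the beaker where they stand.

Things in the scene. Friction and masses are not known exactly. Their poses are not given: they have to be found in the camera images.
- cup_a_c (a point): white plastic sample cup, open at the top, a plain upright hollow cylinder 44 mm across and 42 mm high (wall and base 3 mm, about 30 g), standing on the bench mouth up. The point is its centre, 21 mm above its underside; z is its axis, upward. The two cups are alike; either bay of the steel tray suits either. Held no lower than 10 mm above its foot, the fingers stay clear of the tray's rim
- cup_b_c (a point): white plastic sample cup, open at the top, a plain upright hollow cylinder 44 mm across and 42 mm high (wall and base 3 mm, about 30 g), standing on the bench mouth up. The point is its centre, 21 mm above its underside; z is its axis, upward. The two cups are alike; either bay of the steel tray suits either. Held no lower than 10 mm above its foot, the fingers stay clear of the tray's rim
- vial_a_c (a point): capped amber glass vial, an upright cylinder 30 mm across and 74 mm high (the top 16 mm is a black screw cap of the same width, about 50 g), standing on the bench. The point is its centre, 37 mm above its underside; z is its axis, upward. The two vials are alike; either bay of the caddy suits either. Held no lower than 28 mm above its foot, the fingers stay clear of the caddy's walls
- vial_b_c (a point): capped amber glass vial, an upright cylinder 30 mm across and 74 mm high (the top 16 mm is a black screw cap of the same width, about 50 g), standing on the bench. The point is its centre, 37 mm above its underside; z is its axis, upward. The two vials are alike; either bay of the caddy suits either. Held no lower than 28 mm above its foot, the fingers stay clear of the caddy's walls
- puck_c (a point): solid steel reference puck, a flat cylinder 50 mm across and 28 mm high (about 350 g) with a plain closed flat top, unlike the hollow cups, lying on the bench. The point is its centre, 14 mm above its underside; z is its axis, upward
- cup_tray: shallow open steel tray, 72 mm (its x) by 140 mm (its y), 10 mm high overall, walls and floor 4 mm, fixed to the bench. One wall across the middle makes two square bays, 64 mm by 64 mm inside, centred 34 mm either side of the middle along its y. Origin: centre of the underside, on the bench; the bay floor is 4 mm above it; z up
- vial_caddy: grey plastic box, 56 mm (its x) by 108 mm (its y), 28 mm high overall, walls and floor 4 mm, fixed to the bench. One wall across the middle makes two bays, 48 mm by 48 mm inside, centred 26 mm either side of the middle along its y. Origin: centre of the underside, on the bench; the bay floor is 4 mm above it; z up
- pad: flat round cork pad, 90 mm across and 6 mm thick, no rim, fixed to the bench. Origin: centre of the underside, on the bench; z up
- bottle: bystander: closed green glass bottle, 70 mm across and 200 mm high, loose, standing beyond the work. Origin: centre of the underside; z up
- beaker: bystander: empty clear glass beaker, about 54 mm across and 65 mm high, loose, standing among the work. Origin: centre of the underside; z up

How it is judged:
By the outcome, as a careful person would: the job done as asked, in the order asked, and still so for the second after the job is handed in, with the robot touching nothing.
It also fails if it takes over 120 s, if anything falls off the work surface, if the arm or the gripper's body presses on something with over 40 N, if the wrist force passes 120 N, or if a joint passes its speed limit or range.

### The arm

A 6-joint arm with a two-finger parallel gripper is mounted at the origin on the work surface. World frame = base frame: x ahead of the robot, y to its left, z up, the work surface at z = 0. Lengths are in m, angles in rad, forces in N, time in s.
With the tool pointing down it reaches from about 0.25 to 0.775 m from the base axis. Payload 4 kg.
Tool frame: the origin (TCP) lies midway between the tips of the shut fingers; the grasp point (between the pads) lies 19 mm behind it; y points along the fingers, z is the direction in which the jaws open and shut, and the axes are right-handed (so a half turn about y gives the same grasp; the last joint's range is limited). The gripper opens to 85 mm and grips with 20 to 120 N. Pads are 22 mm wide; open, the fingers measure 114 mm over their backs; the gripper's body (76 mm by 85 mm) begins 54 mm behind the grasp point. The pads swing forward as they close: fully open they stand 13 mm farther back than shut.
Start: joints at [1.208, 0.087, 1.371, -0, 1.684, -0.103], TCP at [0.141, 0.532, 0.231] pointing down, gripper open.
Joint ranges: [-3.1, 3.1], [-0.76, 2.03], [0.27, 2.55], [-1.08, 4.22], [0.17, 2.65], [-2.57, 2.57]. Speed limits (rad/s): [2.79, 2.79, 3.14, 3.14, 3.14, 3.14].

### API

Orientations are given as a 3x3 rotation matrix whose columns are the frame's x, y, z axes.
In Python, from station import env, optics gives the robot as it stands.
- The arm moves only by the tool play_rows, never from a script. Its argument "series" is text: rows parted by semicolons, each of 6 numbers parted by spaces: the shift along the tool's x, y, z in mm, then the turn, a rotation vector about the tool's x, y, z in degrees. A call has 1 to 10 rows; each row shifts and turns the commanded pose from where the row before left it, along the tool's axes as they then stand; what a row does not reach is not made up. A row lasts 1/10 s, in which the tool goes at most 50 mm and 8.59 degrees, less where a joint would pass 70% of its speed; a pose out of reach is approached as far as the arm can. A call is refused whole if a number of a shift passes 50 or a number of a turn 8.59, either way. A call with a gripper value outside its range is refused whole. "claw" is the gripper's target within -1 to 1 (fully open at 1, half-way at 0, shut at -1), set as the call begins (left out, the last holds). The fingers move at their own pace and stop on an object; the grip force is fixed at half the most. Time passes only in rows, so rows that do not move let the fingers close. It gives the time, the measured TCP pose, the force and the opening at its end, in the units of the state.
- env.get_obs(): the state, without advancing time (a new reading comes with each control period).
- optics.read_camera(name): name is "scene" or "top"; returns a dict with "color" (400x640x3 uint8, blue, green, red), "z_map" (400x640 float32, m along the optical axis (not along the pixel's ray), 0 where there is no reading), "vfov" (degrees; the focal length in pixels is half the picture's height over the tangent of half this angle, whatever the lens; pixels are square), "cx", "cy" (the principal point, pixels), "world_from_camera" (4x4, takes a point from camera to world coordinates). Camera axes: x right, y up, looking along -z (the intrinsics and any distortion apply to the point x, -y, -z); pixel columns grow to the right and rows downward; lengths in m; the calibration is good to about 2 mm. A picture is of the moment at which its call begins.
- env.sign_off(): hands the job in, once; it reports no verdict.
The state is a dict: "clock": time; "joint_pos": joint angles; "joint_vel": joint speeds; "effort": joint torques, N m; "position": TCP position; "ee_rot": TCP orientation; "force": force on the tool from outside, world axes, zero at the start; "torque": the same for the moment, N m; "width": finger opening in m.
Only numpy, scipy, OpenCV 4.12 (cv2) and the standard library are available. Lean on these libraries where they do the work, as an engineer would, in place of code of your own. Each camera call takes 0.05 s, during which the arm holds its last target.

## Working session

There is one attempt and no reset: what is moved stays moved. The work goes in short steps, Python scripts to look and compute and a tool call to move; the robot and the scene stay as the last step left them, time stands still between calls to the robot, and variables do not carry over. Pictures are saved under pics/ and viewed, and the job is handed in when it is done.

Besides the shell and the picture viewer there is one more tool, called after ">>>" in YAML: its name, and indented under it one key for each argument. play_rows: Moves the arm, as the interface text tells. Its arguments: {"type":"object","properties":{"series":{"type":"string"},"claw":{"type":"number"}},"required":["series"]}

```bash
ls; mkdir -p pics
python3 - <<'E'
from station import env, optics
import cv2,numpy as np
np.set_printoptions(precision=4,suppress=True)
o=env.get_obs();print(o)
for n in("scene","top"):
    r=optics.read_camera(n);cv2.imwrite(f"pics/{n}0.png",r["color"]);print(n,{k:v for k,v in r.items() if k not in("color","z_map")})
E
```

```text
pics
{'clock': 0.0, 'joint_pos': array([ 1.2079,  0.088 ,  1.3723,  0.    ,  1.6836, -0.1031]), 'joint_vel': array([ 0.0003,  0.    ,  0.0003, -0.001 , -0.    ,  0.0019]), 'effort': array([ -0.0002, -35.187 , -31.3271,  -0.0005,   0.0109,   0.    ]), 'position': array([0.1411, 0.5311, 0.2301]), 'ee_rot': array([[ 0.9664, -0.0008,  0.2569],
       [-0.2569, -0.0021,  0.9664],
       [-0.0003, -1.    , -0.0023]]), 'force': array([ 0.0505, -0.9299,  0.7894]), 'torque': array([-0.0089,  0.0223,  0.0027]), 'width': 0.08540303788977552}
scene {'vfov': 45.11140651603422, 'cx': 316.797369580775, 'cy': 201.11109054644047, 'world_from_camera': array([[-0.2474, -0.7308,  0.6362,  1.373 ],
       [ 0.9688, -0.1783,  0.1719,  0.2147],
       [-0.0122,  0.6589,  0.7521,  1.0328],
       [ 0.    ,  0.    ,  0.    ,  1.    ]])}
top {'vfov': 43.1581635615844, 'cx': 329.8113285462712, 'cy': 200.82728408965806, 'world_from_camera': array([[ 0.0255,  0.9942, -0.1049,  0.3891],
       [-0.9997,  0.0254, -0.0023,  0.0123],
       [ 0.0004,  0.1049,  0.9945,  1.5598],
       [ 0.    ,  0.    ,  0.    ,  1.    ]])}
```

View pics/scene0.png

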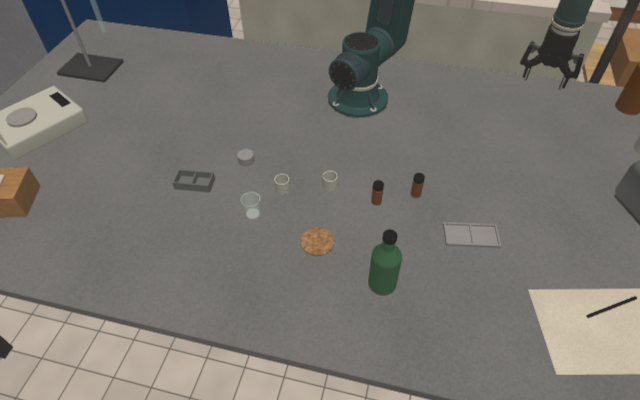

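View pics/top0.png

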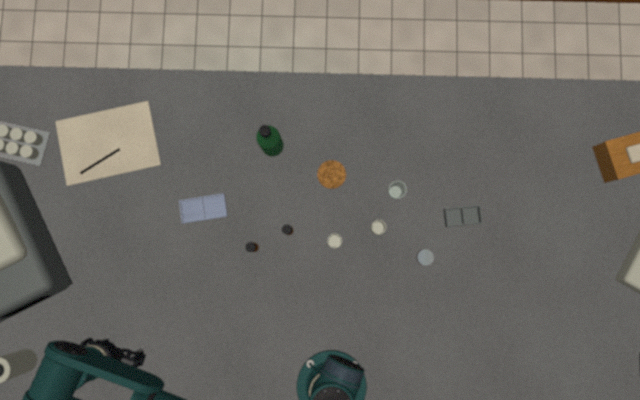

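Both views show everything. In the top image the vials are near (252,247) and (288,230), the cups (335,241) and (378,227), the puck (426,257), the beaker (397,190), the tray (203,208), the caddy (462,217), the pad (332,174) and the bottle (269,140). Next I'll zoom in to pick out the shapes.

```bash
cat > h.py <<'E'
from station import env, optics
import cv2,numpy as np
np.set_printoptions(precision=4,suppress=True)
def cast(r,u,v,z):
    f=200/np.tan(np.radians(r["vfov"])/2)
    d=np.array([(u-r["cx"])/f,-(v-r["cy"])/f,-1.]);T=r["world_from_camera"]
    d=T[:3,:3]@d;o=T[:3,3];return (o+d*(z-o[2])/d[2])
def proj(r,p):
    f=200/np.tan(np.radians(r["vfov"])/2);T=r["world_from_camera"]
    c=T[:3,:3].T@(np.array(p)-T[:3,3]);return np.array([r["cx"]+f*c[0]/-c[2],r["cy"]-f*c[1]/-c[2]])
E
python3 - <<'E'
from h import *
t=optics.read_camera("top");s=optics.read_camera("scene")
import pickle;pickle.dump((t,s),open("im0.pkl","wb"))
c=t["color"]
cv2.imwrite("pics/tz1.png",cv2.resize(c[120:270,170:310],None,fx=5,fy=4*5/4,interpolation=cv2.INTER_CUBIC)[:600])
cv2.imwrite("pics/tz1.png",cv2.resize(c[150:265,170:310],None,fx=5,fy=5,interpolation=cv2.INTER_NEAREST))
cv2.imwrite("pics/tz2.png",cv2.resize(c[150:270,310:490],None,fx=4.4,fy=4.4,interpolation=cv2.INTER_NEAREST))
cv2.imwrite("pics/sz.png",cv2.resize(s["color"][130:280,160:360],None,fx=4,fy=4,interpolation=cv2.INTER_NEAREST))
cv2.imwrite("pics/sz2.png",cv2.resize(s["color"][160:260,350:510],None,fx=5,fy=5,interpolation=cv2.INTER_NEAREST))
E
```

```text
(no output)
```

View pics/tz1.png

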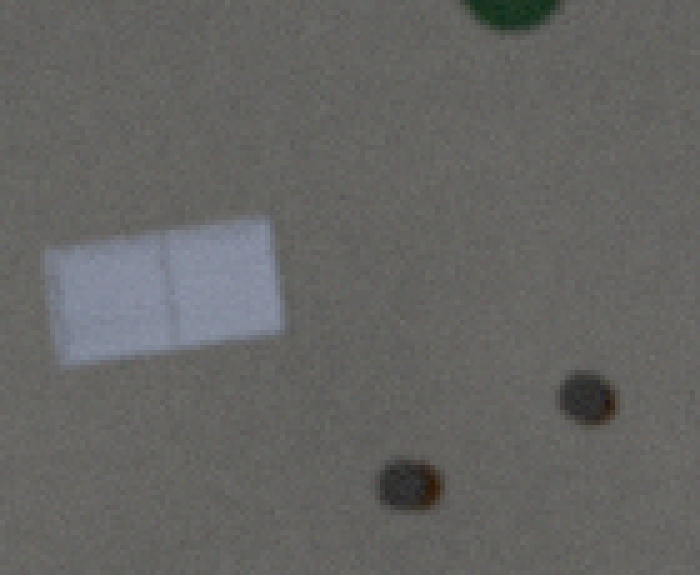

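View pics/tz2.png

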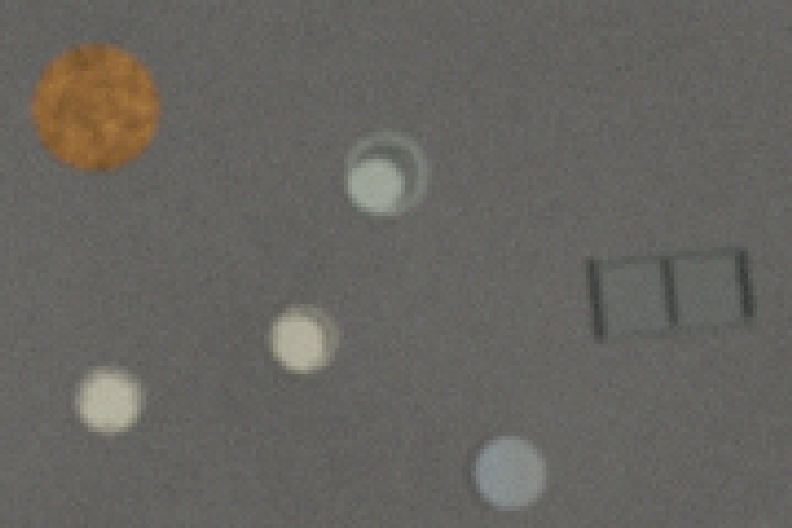

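View pics/sz.png

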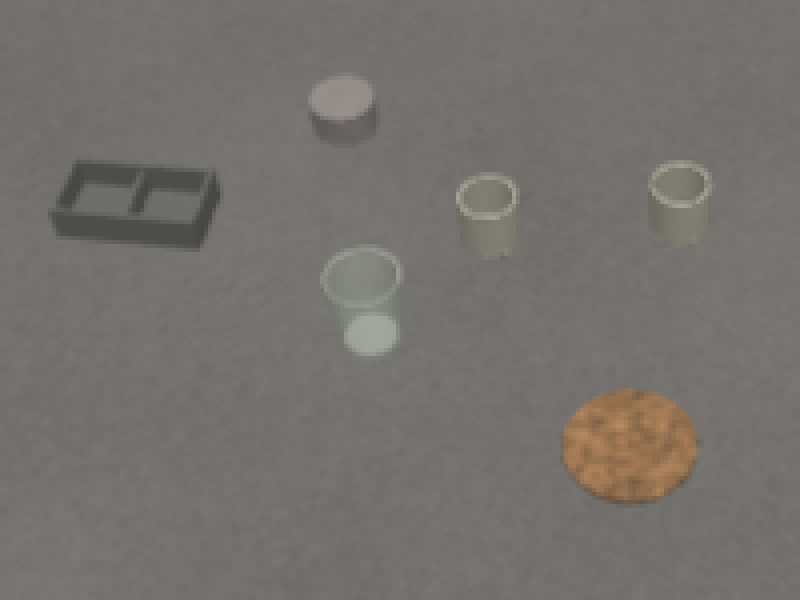

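View pics/sz2.png

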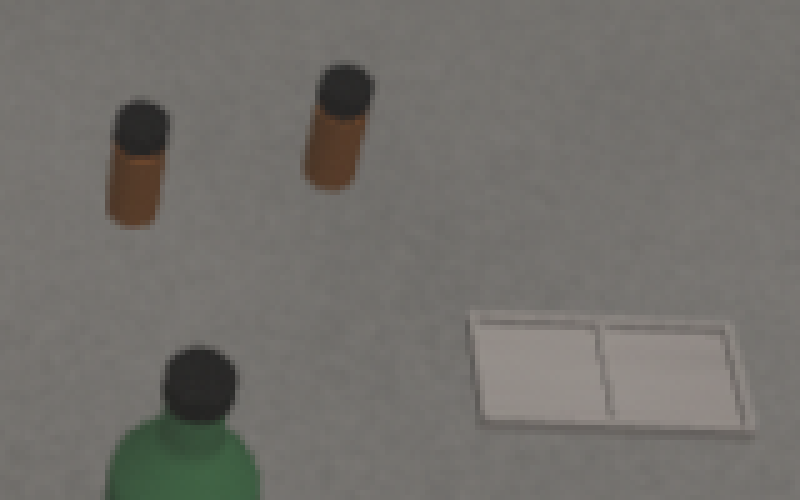

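```bash
cat > m.py <<'E'
from h import *
import pickle,sys
def blob(r,u,v,w=22,th=22,exclude=None):
    c=cv2.GaussianBlur(r["color"],(3,3),0.6).astype(float)
    u0,v0=int(u-w),int(v-w);p=c[v0:v0+2*w+1,u0:u0+2*w+1]
    bg=np.median(np.concatenate([p[0],p[-1],p[:,0],p[:,-1]]),0)
    m=(np.linalg.norm(p-bg,axis=2)>th).astype(np.uint8)
    m=cv2.morphologyEx(m,cv2.MORPH_CLOSE,np.ones((3,3),np.uint8))
    n,l,st,ce=cv2.connectedComponentsWithStats(m)
    d=[np.hypot(*(ce[i]-w))-.02*st[i,4] if st[i,4]>20 else 1e9 for i in range(1,n)]
    i=1+int(np.argmin(d));mm=(l==i).astype(np.uint8)
    cs,_=cv2.findContours(mm,cv2.RETR_EXTERNAL,cv2.CHAIN_APPROX_NONE);k=max(cs,key=cv2.contourArea)
    f=np.zeros_like(mm);cv2.drawContours(f,[k],-1,1,-1)
    M=cv2.moments(f,True)
    return u0+M['m10']/M['m00'],v0+M['m01']/M['m00'],int(M['m00']),k+[u0,v0]
if __name__=="__main__":
    t,s=pickle.load(open("im0.pkl","rb"))
    T={"vial_a":(252,247,288,0,.037),"cup1":(335,241,0,0,.021)}
    L=[("vialL",(252,247),(417,186),.037),("vialR",(288,230),(377,193),.037),("cup1",(335,241),(330,181),.021),("cup2",(378,227),(282,184),.021),("puck",(426,257),(246,157),.014),("pad",(332,174),(318,241),.003),("tray",(203,208),(472,235),.005),("caddy",(462,217),(194,181),.014),("beaker",(397,190),(251,206),.03)]
    for n,a,b,z in L:
        w=32 if n in("tray","caddy") else 20
        o=[]
        for r,q in((t,a),(s,b)):
            u,v,A,k=blob(r,*q,w=w if r is t else w+ (4 if w>20 else 0),th=18);o.append((round(u,1),round(v,1),A,cast(r,u,v,z)[:2]))
        print(n,*o)
    for n,a,z in(("tray",(203,208),.01),):
        k=blob(t,*a,w=32,th=18)[3];R=cv2.minAreaRect(k);B=cv2.boxPoints(R);P=np.array([cast(t,*p,z)[:2] for p in B]);print(n,R,P,np.linalg.norm(P-np.roll(P,1,0),axis=1))
E
python3 m.py
```

```text
vialL (251.5, 246.8, 144, array([0.4052, 0.2471])) (417.2, 184.9, 312, array([0.4047, 0.2473]))
vialR (287.2, 229.5, 126, array([0.4597, 0.1417])) (377.1, 192.0, 305, array([0.458 , 0.1421]))
cup1 (334.3, 240.4, 211, array([ 0.4309, -0.0007])) (329.8, 175.8, 164, array([ 0.4127, -0.0041]))
cup2 (378.5, 226.5, 208, array([ 0.4765, -0.1343])) (281.6, 179.1, 168, array([ 0.4589, -0.1373]))
puck (425.6, 257.0, 228, array([ 0.388 , -0.2795])) (245.3, 157.0, 241, array([ 0.3888, -0.2758]))
pad (331.3, 173.9, 688, array([0.6376, 0.0134])) (317.1, 241.5, 792, array([0.6395, 0.0152]))
tray (202.1, 207.9, 1156, array([0.5212, 0.4094])) (471.3, 233.8, 1217, array([0.5183, 0.4086]))
caddy (461.5, 214.9, 45, array([ 0.5191, -0.3888])) (193.7, 180.7, 796, array([ 0.5197, -0.3887]))
beaker (397.1, 189.1, 305, array([ 0.5915, -0.1885])) (250.9, 203.8, 424, array([ 0.5774, -0.1888]))
tray ((202.14596557617188, 207.92434692382812), (24.85003662109375, 47.204673767089844), 81.02737426757812) [[0.5451 0.4872]
 [0.5717 0.3446]
 [0.4961 0.3291]
 [0.4698 0.471 ]] [0.0771 0.145  0.0772 0.1443]
```

Run:
```python
from m import *
t,s=pickle.load(open("im0.pkl","rb"))
def z2(r,x,y,k,u0,v0,z): return cast(r,u0+x/k-.5,v0+y/k-.5,z)[:2]
print("cups scene rims",z2(s,681,185,4,160,130,.042),z2(s,487,196,4,160,130,.042))
print("puck scene top",z2(s,341,98,4,160,130,.028))
print("cups top rims",z2(t,110,401,4.4,310,150,.042),z2(t,304,340,4.4,310,150,.042),"puck",z2(t,511,473,4.4,310,150,.028))
P=[z2(s,x,y,4,160,130,.028) for x,y in((77,161),(218,172),(204,224),(52,211))];print("caddy rim corners scene",P,np.mean(P,0))
P=np.array([z2(t,x,y,4.4,310,150,.028) for x,y in((588,260),(746,248),(754,318),(602,340))]);print("caddy top",P,P.mean(0))
P=[z2(s,x,y,5,350,160,.01) for x,y in((470,310),(732,321),(755,430),(482,424))];print("tray scene",P,np.mean(P,0))
print("beaker base scene",z2(s,371,334,4,160,130,.003),"top",z2(t,376,187,4.4,310,150,.003))
print("bottle cap scene",z2(s,200,378,5,350,160,.195), "base pix", cast(s,384,282,0.03))
for n,r in(("t",t),("s",s)):
  print(n,[ (k,r["z_map"][v,u]) for k,(u,v) in {"x":(335,241)}.items()])
```

```text
cups scene rims [0.4325 0.0004] [ 0.4758 -0.1317]
puck scene top [ 0.3904 -0.2751]
cups top rims [ 0.4298 -0.0013] [ 0.4746 -0.1326] puck [ 0.388  -0.2769]
caddy rim corners scene [array([ 0.5004, -0.4421]), array([ 0.4864, -0.3361]), array([ 0.5376, -0.3257]), array([ 0.5517, -0.4378])] [ 0.519  -0.3854]
caddy top [[ 0.5357 -0.3293]
 [ 0.5469 -0.4385]
 [ 0.4985 -0.4438]
 [ 0.4807 -0.3391]] [ 0.5154 -0.3877]
tray scene [array([0.4976, 0.3329]), array([0.4718, 0.4702]), array([0.5433, 0.4825]), array([0.5731, 0.345 ])] [0.5215 0.4077]
beaker base scene [ 0.5873 -0.1847] top [ 0.586  -0.1854]
bottle cap scene [0.722 0.201] base pix [0.7374 0.2068 0.03  ]
t [('x', np.float32(1.5572668))]
s [('x', np.float32(1.2860738))]
```

>>> play_rows:
  series: "0 0 0 0 8.3 0;0 0 0 0 8.3 0;0 0 0 0 8.3 0;0 0 0 0 8.3 0;0 0 0 0 8.3 0;0 0 0 0 8.3 0;0 0 0 0 8.3 0;0 0 0 0 8.3 0;0 0 0 0 8.3 0;0 0 0 0 0 0"
  claw: 1

```text
clock: 1.2
position: [0.1412, 0.5314, 0.231]
ee_rot: [[0.008, -0.0, 1.0], [-1.0, -0.001, 0.008], [0.001, -1.0, -0.0]]
force: [0.7, -0.6, -0.1]
width: 0.0853
```

```bash
cat > go.py <<'E'
from h import *
import sys
o=env.get_obs();R=o["ee_rot"];p=o["position"]
print("t",round(o["clock"],2),"p",p,"th",round(np.degrees(np.arctan2(R[1,2],R[0,2])),2),"w",round(o["width"],4),"F",o["force"],"tilt",R[2])
if len(sys.argv)>3:
    g=np.array(list(map(float,sys.argv[1:4])));print("tool mm",R.T@(g-p)*1000)
E
python3 go.py .431 -.0005 .15
```

```text
t 1.2 p [0.1412 0.5314 0.231 ] th 0.43 w 0.0853 F [ 0.6643 -0.5732 -0.0593] tilt [ 0.0005 -1.     -0.0002]
tool mm [534.0563  81.2339 285.7406]
```

>>> play_rows:
  series: "38 5.8 20.4 0 0 0;38 5.8 20.4 0 0 0;38 5.8 20.4 0 0 0;38 5.8 20.4 0 0 0;38 5.8 20.4 0 0 0;38 5.8 20.4 0 0 0;38 5.8 20.4 0 0 0;38 5.8 20.4 0 0 0;38 5.8 20.4 0 0 0;38 5.8 20.4 0 0 0"

```text
clock: 2.2
position: [0.3485, 0.1514, 0.1733]
ee_rot: [[0.011, 0.001, 1.0], [-1.0, 0.0, 0.011], [-0.0, -1.0, 0.001]]
force: [0.8, 0.7, -0.7]
width: 0.0854
```

>>> play_rows:
  series: "38 5.8 20.4 0 0 0;38 5.8 20.4 0 0 0;38 5.8 20.4 0 0 0;38 5.8 20.4 0 0 0;2 0 0 0 0 0;0 0 0 0 0 0;0 0 0 0 0 0"

```text
clock: 2.9
position: [0.4304, 0.0004, 0.1502]
ee_rot: [[0.009, -0.0, 1.0], [-1.0, 0.001, 0.009], [-0.001, -1.0, -0.0]]
force: [-0.4, -0.1, -0.2]
width: 0.0852
```

```bash
python3 go.py .431 -.0005 .007
```

```text
t 2.9 p [0.4304 0.0004 0.1502] th 0.53 w 0.0852 F [-0.4299 -0.1188 -0.1551] tilt [-0.0007 -1.     -0.0002]
tool mm [  1.0422 143.1695   0.6347]
```

>>> play_rows:
  series: "1 30 0.6 0 0 0;0 30 0 0 0 0;0 30 0 0 0 0;0 25 0 0 0 0;0 18 0 0 0 0;0 10 0 0 0 0;0 0 0 0 0 0;0 0 0 0 0 0"

```text
clock: 3.7
position: [0.432, -0.0008, 0.0081]
ee_rot: [[0.009, 0.002, 1.0], [-1.0, -0.0, 0.009], [0.0, -1.0, 0.002]]
force: [1.0, -0.4, 0.4]
width: 0.0853
```

>>> play_rows:
  series: "0 0 0 0 0 0;0 0 0 0 0 0;0 0 0 0 0 0;0 0 0 0 0 0;0 0 0 0 0 0;0 0 0 0 0 0;0 0 0 0 0 0;0 0 0 0 0 0"
  claw: -1

```text
clock: 4.5
position: [0.4324, -0.0015, 0.0082]
ee_rot: [[0.007, 0.002, 1.0], [-1.0, -0.0, 0.007], [0.0, -1.0, 0.002]]
force: [0.4, -0.1, 5.3]
width: 0.0421
```

>>> play_rows:
  series: "0 -8 0 0 0 0;0 -20 0 0 0 0;0 -30 0 0 0 0;0 -30 0 0 0 0;0 -30 0 0 0 0;0 -24 0 0 0 0;0 0 0 0 0 0;0 0 0 0 0 0"

```text
clock: 5.3
position: [0.4311, -0.0013, 0.1488]
ee_rot: [[0.007, -0.0, 1.0], [-1.0, 0.0, 0.007], [-0.0, -1.0, -0.0]]
force: [-0.9, 0.3, -1.2]
width: 0.0421
```

```bash
python3 go.py .5147 .442 .150
python3 - <<'E'
from h import *
s=optics.read_camera("scene");c=s["color"][80:230,230:430];cv2.imwrite("pics/s1.png",cv2.resize(c,None,fx=4,fy=4,interpolation=cv2.INTER_CUBIC))
E
```

```text
t 5.3 p [ 0.4311 -0.0013  0.1488] th 0.41 w 0.0421 F [-0.8824  0.2621 -1.1659] tilt [-0.0001 -1.     -0.0001]
tool mm [-442.7236   -1.1301   86.7783]
```

View pics/s1.png

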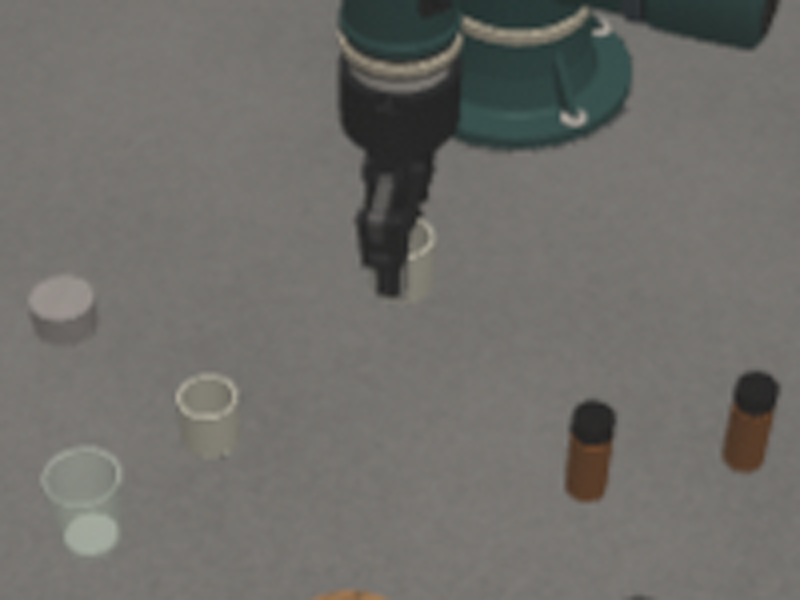

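The view shows the cup gripped at zoomed (407,260), upright, with its rim visible beside the near finger. Next I'll check its offset along the pads.

Run:
```python
from m import *
t,s=pickle.load(open("im0.pkl","rb"))
for z in(.14,.165,.184):
  c=proj(s,(.431,-.0013,z));print(z,(c-[230,80])*4)
```

```text
0.14 [398.2755 280.2803]
0.165 [398.5636 252.6895]
0.184 [398.7883 231.1762]
```

>>> play_rows:
  series: "-20 0 4 0 0 0;-40 0 8 0 0 0;-40 0 8 0 0 0;-40 0 8 0 0 0;-40 0 8 0 0 0;-40 0 8 0 0 0;-40 0 8 0 0 0;-40 0 8 0 0 0;-40 0 8 0 0 0;-40 0 8 0 0 0"

```text
clock: 6.35
position: [0.5035, 0.3801, 0.146]
ee_rot: [[0.007, -0.004, 1.0], [-1.0, -0.003, 0.007], [0.003, -1.0, -0.004]]
force: [1.1, -0.8, -0.9]
width: 0.0421
```

>>> play_rows:
  series: "-40 0 8 0 0 0;-20 0 3 0 0 0;0 20 0 0 0 0;0 30 0 0 0 0;0 30 0 0 0 0;0 0 0 0 0 0;0 0 0 0 0 0"

```text
clock: 7.05
position: [0.514, 0.4384, 0.0667]
ee_rot: [[0.007, -0.004, 1.0], [-1.0, -0.003, 0.007], [0.003, -1.0, -0.004]]
force: [0.1, 0.6, 0.8]
width: 0.042
```

```bash
python3 go.py .5147 .440 .0135
python3 - <<'E'
from h import *
s=optics.read_camera("scene");c=s["color"][150:270,400:560];cv2.imwrite("pics/s2.png",cv2.resize(c,None,fx=5,fy=5,interpolation=cv2.INTER_CUBIC))
E
```

```text
t 7.05 p [0.514  0.4384 0.0667] th 0.41 w 0.042 F [0.0534 0.554  0.782 ] tilt [ 0.0028 -1.     -0.0041]
tool mm [-1.742  53.1965  0.935 ]
```

View pics/s2.png

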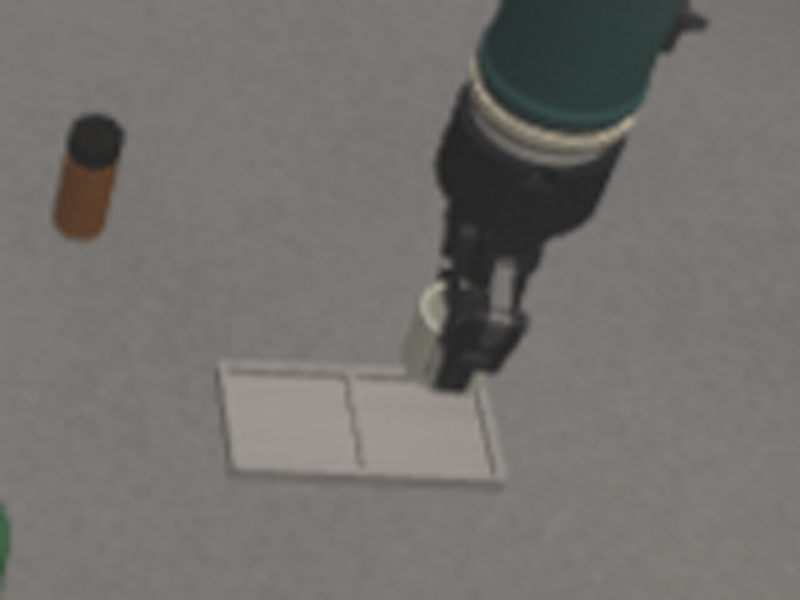

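The cup is still held, above the right-hand bay, at zoomed (440,340). I'll lower it gently.

>>> play_rows:
  series: "-1.5 20 1 0 0 0;0 15 0 0 0 0;0 10 0 0 0 0;0 5 0 0 0 0;0 2 0 0 0 0;0 0.7 0 0 0 0;0 0.7 0 0 0 0;0 0 0 0 0 0"

```text
clock: 7.9
position: [0.5165, 0.441, 0.0164]
ee_rot: [[0.007, 0.001, 1.0], [-1.0, 0.001, 0.007], [-0.001, -1.0, 0.001]]
force: [0.0, -0.4, -0.3]
width: 0.0419
```

>>> play_rows:
  series: "0 0 0 0 0 0;0 0 0 0 0 0;0 0.5 0 0 0 0;0 0.5 0 0 0 0"

```text
clock: 8.3
position: [0.5162, 0.4408, 0.0148]
ee_rot: [[0.007, 0.0, 1.0], [-1.0, 0.0, 0.007], [-0.0, -1.0, 0.0]]
force: [0.8, 0.6, 0.9]
width: 0.0421
```

>>> play_rows:
  series: "0 0.7 0 0 0 0;0 0.7 0 0 0 0;0 0.6 0 0 0 0;0 0 0 0 0 0;0 0 0 0 0 0"

```text
clock: 8.8
position: [0.5161, 0.4408, 0.0127]
ee_rot: [[0.007, -0.0, 1.0], [-1.0, 0.0, 0.007], [-0.0, -1.0, -0.0]]
force: [-0.2, -0.1, 0.1]
width: 0.0421
```

>>> play_rows:
  series: "0 0.5 0 0 0 0;0 0.5 0 0 0 0;0 0 0 0 0 0;0 0 0 0 0 0"

```text
clock: 9.2
position: [0.5163, 0.4409, 0.0123]
ee_rot: [[0.007, 0.0, 1.0], [-1.0, 0.0, 0.007], [-0.0, -1.0, 0.0]]
force: [-1.0, -1.2, 2.0]
width: 0.0418
```

>>> play_rows:
  series: "0 0 0 0 0 0;0 0 0 0 0 0;0 0 0 0 0 0;0 0 0 0 0 0;0 0 0 0 0 0;0 0 0 0 0 0"
  claw: 1

```text
clock: 9.8
position: [0.5161, 0.4408, 0.0117]
ee_rot: [[0.007, -0.0, 1.0], [-1.0, 0.0, 0.007], [-0.0, -1.0, -0.0]]
force: [0.5, 0.2, -0.7]
width: 0.0853
```

>>> play_rows:
  series: "0 -10 0 0 0 0;0 -25 0 0 0 0;0 -35 0 0 0 0;0 -40 0 0 0 0;0 -40 0 0 0 0;20 0 -2 0 0 0;40 0 -3 0 0 0;40 0 -3 0 0 0;40 0 -3 0 0 0;40 0 -3 0 0 0"

```text
clock: 10.8
position: [0.5033, 0.2593, 0.1628]
ee_rot: [[0.008, 0.001, 1.0], [-1.0, 0.0, 0.008], [-0.0, -1.0, 0.002]]
force: [1.5, -0.5, 0.5]
width: 0.0853
```

```bash
python3 go.py .4755 -.133 .15
python3 - <<'E'
from h import *
s=optics.read_camera("scene");c=s["color"][150:270,400:560];cv2.imwrite("pics/s3.png",cv2.resize(c,None,fx=5,fy=5,interpolation=cv2.INTER_CUBIC))
E
```

```text
t 10.8 p [0.5033 0.2593 0.1628] th 0.44 w 0.0853 F [ 1.5035 -0.5415  0.4573] tilt [-0.0004 -1.      0.0015]
tool mm [392.066   12.5824 -30.8023]
```

View pics/s3.png

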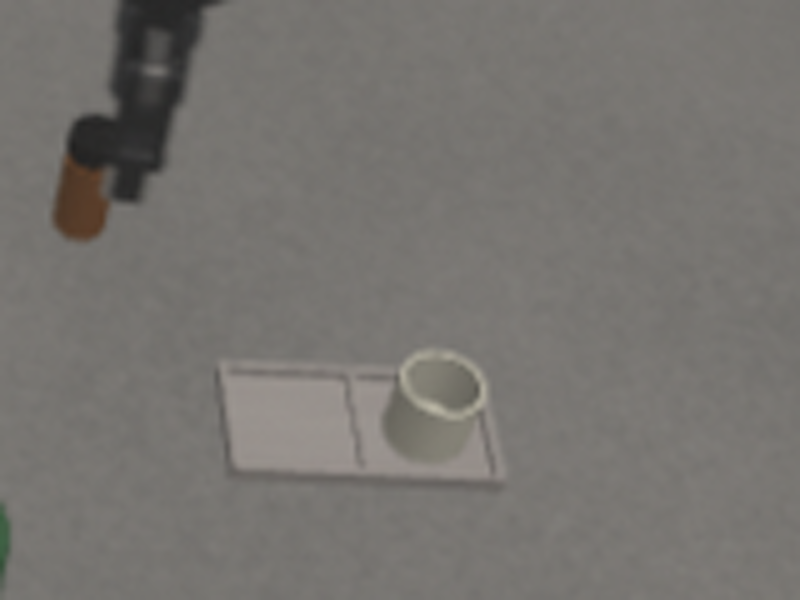

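Cup 1 stands upright in the right-hand bay, with its base at zoomed (430,430). On to cup 2.

>>> play_rows:
  series: "40 1 -3 0 0 0;40 1 -3 0 0 0;40 1 -3 0 0 0;40 1 -3 0 0 0;40 1 -3 0 0 0;40 1 -3 0 0 0;40 1 -3 0 0 0;40 1 -3 0 0 0;40 1 -3 0 0 0;30 1 -3 0 0 0"

```text
clock: 11.85
position: [0.4763, -0.1318, 0.1528]
ee_rot: [[0.006, 0.002, 1.0], [-1.0, -0.001, 0.006], [0.001, -1.0, 0.002]]
force: [-0.6, 0.1, -0.5]
width: 0.0855
```

>>> play_rows:
  series: "0 0 0 0 0 0;0 0 0 0 0 0"

```text
clock: 12.05
position: [0.4764, -0.1298, 0.1524]
ee_rot: [[0.006, 0.001, 1.0], [-1.0, 0.0, 0.006], [-0.0, -1.0, 0.001]]
force: [-0.3, 0.9, 0.7]
width: 0.0855
```

```bash
python3 go.py .4755 -.1325 .008
```

```text
t 12.05 p [ 0.4764 -0.1298  0.1524] th 0.32 w 0.0855 F [-0.2972  0.8519  0.7205] tilt [-0.0005 -1.      0.0009]
tool mm [  2.7757 144.3497  -1.0725]
```

>>> play_rows:
  series: "2.5 30 -1 0 0 0;0 30 0 0 0 0;0 30 0 0 0 0;0 25 0 0 0 0;0 18 0 0 0 0;0 11 0 0 0 0;0 0 0 0 0 0;0 0 0 0 0 0"

```text
clock: 12.85
position: [0.4761, -0.1316, 0.0086]
ee_rot: [[0.008, 0.001, 1.0], [-1.0, -0.0, 0.008], [0.0, -1.0, 0.001]]
force: [-0.0, -0.6, 0.5]
width: 0.0853
```

>>> play_rows:
  series: "0 0 0 0 0 0;0 0 0 0 0 0;0 0 0 0 0 0;0 0 0 0 0 0;0 0 0 0 0 0;0 0 0 0 0 0;0 0 0 0 0 0;0 0 0 0 0 0"
  claw: -1

```text
clock: 13.65
position: [0.4764, -0.1325, 0.009]
ee_rot: [[0.007, 0.002, 1.0], [-1.0, -0.001, 0.007], [0.001, -1.0, 0.002]]
force: [0.2, 0.8, 6.7]
width: 0.0427
```

>>> play_rows:
  series: "0 -8 0 0 0 0;0 -20 0 0 0 0;0 -30 0 0 0 0;0 -30 0 0 0 0;0 -30 0 0 0 0;0 -24 0 0 0 0;0 0 0 0 0 0;0 0 0 0 0 0"

```text
clock: 14.45
position: [0.4751, -0.132, 0.1495]
ee_rot: [[0.007, -0.0, 1.0], [-1.0, 0.0, 0.007], [-0.0, -1.0, -0.0]]
force: [-0.2, -0.3, -0.2]
width: 0.043
```

```bash
python3 go.py .5273 .375 .15
python3 - <<'E'
from h import *
s=optics.read_camera("scene");c=s["color"][80:230,180:380];cv2.imwrite("pics/s4.png",cv2.resize(c,None,fx=4,fy=4,interpolation=cv2.INTER_CUBIC))
print((proj(s,(.4756,-.133,.165))-[180,80])*4)
E
```

```text
t 14.45 p [ 0.4751 -0.132   0.1495] th 0.41 w 0.043 F [-0.161  -0.2638 -0.1557] tilt [-0.0001 -1.     -0.    ]
tool mm [-506.5691   -0.4254   55.8662]
[390.7343 265.333 ]
```

View pics/s4.png

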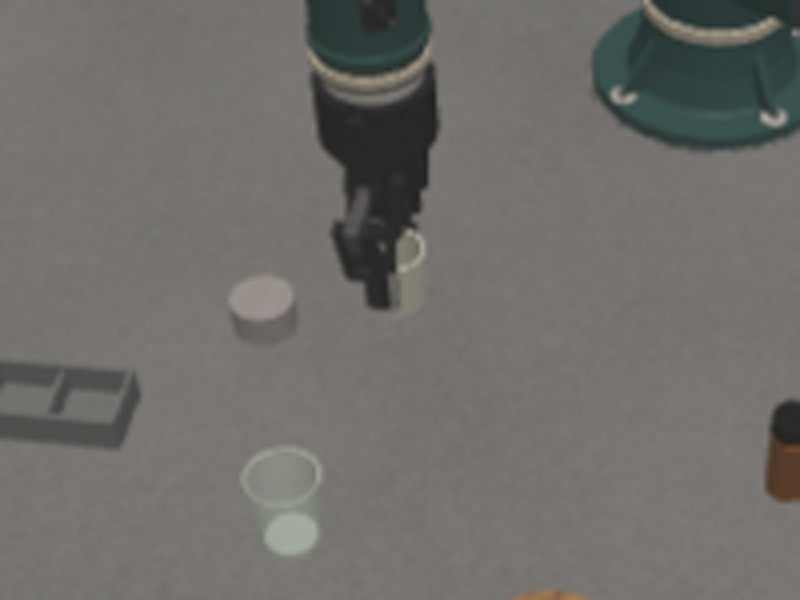

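Cup 2 is held upright at zoomed (403,270), and the beaker and puck haven't moved.

>>> play_rows:
  series: "-20 0 2 0 0 0;-42 0 4.5 0 0 0;-42 0 4.5 0 0 0;-42 0 4.5 0 0 0;-42 0 4.5 0 0 0;-42 0 4.5 0 0 0;-42 0 4.5 0 0 0;-42 0 4.5 0 0 0;-42 0 4.5 0 0 0;-42 0 4.5 0 0 0"

```text
clock: 15.5
position: [0.5135, 0.2675, 0.1469]
ee_rot: [[0.007, -0.004, 1.0], [-1.0, -0.002, 0.007], [0.002, -1.0, -0.004]]
force: [0.4, -0.7, -0.6]
width: 0.043
```

>>> play_rows:
  series: "-42 0 4.5 0 0 0;-42 0 4.5 0 0 0;-24 0 4.5 0 0 0;0 20 0 0 0 0;0 30 0 0 0 0;0 30 0 0 0 0;0 0 0 0 0 0;0 0 0 0 0 0;0 0 0 0 0 0"

```text
clock: 16.4
position: [0.5284, 0.3747, 0.0711]
ee_rot: [[0.007, 0.002, 1.0], [-1.0, 0.001, 0.007], [-0.001, -1.0, 0.002]]
force: [0.1, 0.5, -0.5]
width: 0.0428
```

```bash
python3 go.py .5273 .374 .013
```

```text
t 16.4 p [0.5284 0.3747 0.0711] th 0.4 w 0.0428 F [ 0.1145  0.4743 -0.4765] tilt [-0.0012 -1.      0.0019]
tool mm [ 0.7494 58.1401 -1.2486]
```

>>> play_rows:
  series: "0 20 -1 0 0 0;0 15 0 0 0 0;0 10 0 0 0 0;0 6 0 0 0 0;0 3 0 0 0 0;0 1.5 0 0 0 0;0 0 0 0 0 0;0 0 0 0 0 0"

```text
clock: 17.2
position: [0.5271, 0.3746, 0.0149]
ee_rot: [[0.007, 0.001, 1.0], [-1.0, 0.001, 0.007], [-0.001, -1.0, 0.001]]
force: [0.3, -0.3, -0.2]
width: 0.0433
```

>>> play_rows:
  series: "0 0.5 0 0 0 0;0 0.5 0 0 0 0;0 0.5 0 0 0 0;0 0 0 0 0 0;0 0 0 0 0 0"

```text
clock: 17.7
position: [0.5267, 0.3744, 0.0131]
ee_rot: [[0.007, 0.0, 1.0], [-1.0, 0.0, 0.007], [-0.0, -1.0, 0.0]]
force: [-0.2, 0.4, 1.6]
width: 0.043
```

>>> play_rows:
  series: "0 0.4 0 0 0 0;0 0 0 0 0 0;0 0 0 0 0 0"

```text
clock: 18.0
position: [0.5268, 0.3745, 0.0131]
ee_rot: [[0.007, 0.001, 1.0], [-1.0, 0.0, 0.007], [-0.0, -1.0, 0.001]]
force: [-2.2, -1.1, 4.6]
width: 0.0431
```

>>> play_rows:
  series: "0 0 0 0 0 0;0 0 0 0 0 0;0 0 0 0 0 0;0 0 0 0 0 0;0 0 0 0 0 0;0 0 0 0 0 0"
  claw: 1

```text
clock: 18.6
position: [0.5266, 0.3743, 0.0122]
ee_rot: [[0.007, -0.0, 1.0], [-1.0, 0.0, 0.007], [-0.0, -1.0, -0.0]]
force: [-0.2, -0.6, 0.6]
width: 0.0853
```

>>> play_rows:
  series: "0 -10 0 0 0 0;0 -25 0 0 0 0;0 -35 0 0 0 0;0 -40 0 0 0 0;0 -40 0 0 0 0;0 -30 0 0 0 0;30 0 -30 0 0 0;35 0 -35 0 0 0;30 0 -30 0 0 0;0 0 0 0 0 0"

```text
clock: 19.6
position: [0.4282, 0.2755, 0.1921]
ee_rot: [[0.006, -0.003, 1.0], [-1.0, -0.002, 0.006], [0.002, -1.0, -0.003]]
force: [-0.7, 0.3, 0.2]
width: 0.0854
```

```bash
python3 go.py .405 .247 .15
python3 - <<'E'
from h import *
s=optics.read_camera("scene");c=s["color"][150:270,400:560];cv2.imwrite("pics/s5.png",cv2.resize(c,None,fx=5,fy=5,interpolation=cv2.INTER_CUBIC))
E
```

```text
t 19.6 p [0.4282 0.2755 0.1921] th 0.34 w 0.0854 F [-0.6507  0.2679  0.1605] tilt [ 0.002 -1.    -0.003]
tool mm [ 28.309   42.2074 -23.2692]
```

View pics/s5.png

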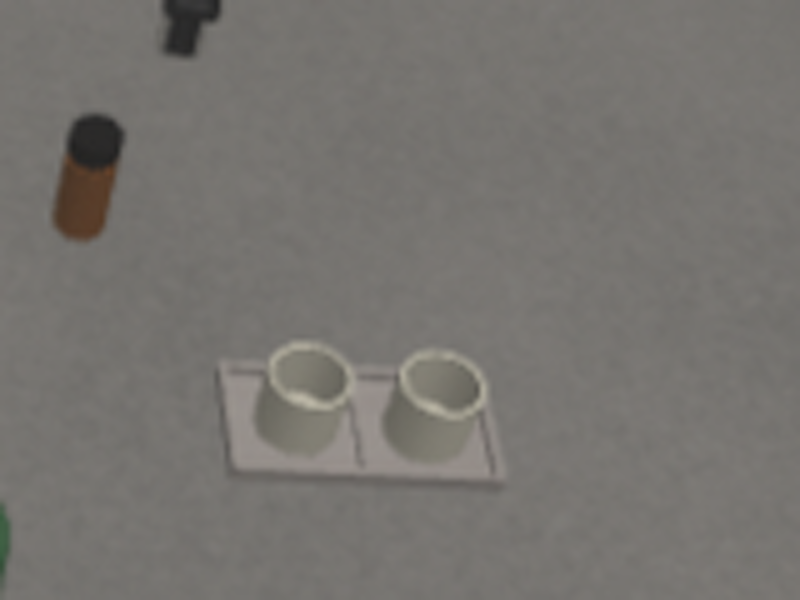

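Both cups stand mouth up in their bays, with bases at zoomed (300,425) and (430,430). Next is the first vial, at (0.405, 0.247).

>>> play_rows:
  series: "14 10 -11.5 0 0 0;14 10 -11.5 0 0 0;0 15 0 0 0 0;0 0 0 0 0 0;0 0 0 0 0 0"

```text
clock: 20.15
position: [0.4104, 0.2511, 0.158]
ee_rot: [[0.008, 0.001, 1.0], [-1.0, 0.001, 0.008], [-0.001, -1.0, 0.001]]
force: [0.9, -0.5, 0.3]
width: 0.0854
```

```bash
python3 go.py .405 .247 .034
```

```text
t 20.15 p [0.4104 0.2511 0.158 ] th 0.43 w 0.0854 F [ 0.9287 -0.487   0.2941] tilt [-0.0006 -1.      0.0009]
tool mm [  4.177  124.0379  -5.5617]
```

>>> play_rows:
  series: "3 20 -4 0 0 0;0 25 0 0 0 0;0 0 0 0 0 0;0 0 0 0 0 0;0 0 0 0 0 0;0 0 0 0 0 0"

```text
clock: 20.75
position: [0.4067, 0.2481, 0.1141]
ee_rot: [[0.007, 0.003, 1.0], [-1.0, 0.001, 0.007], [-0.001, -1.0, 0.003]]
force: [0.3, 0.1, 0.4]
width: 0.0852
```

```bash
python3 go.py .405 .247 .034
```

```text
t 20.75 p [0.4067 0.2481 0.1141] th 0.42 w 0.0852 F [0.2969 0.1235 0.4261] tilt [-0.0014 -1.      0.0029]
tool mm [ 1.1835 80.1122 -1.9397]
```

>>> play_rows:
  series: "1 20 -2 0 0 0;0 25 0 0 0 0;0 20 0 0 0 0;0 10 0 0 0 0;0 5 0 0 0 0;0 0 0 0 0 0;0 0 0 0 0 0"

```text
clock: 21.45
position: [0.4045, 0.2469, 0.0335]
ee_rot: [[0.007, 0.002, 1.0], [-1.0, 0.001, 0.007], [-0.001, -1.0, 0.002]]
force: [0.5, 1.2, 0.2]
width: 0.0851
```

>>> play_rows:
  series: "0 0 0 0 0 0;0 0 0 0 0 0;0 0 0 0 0 0;0 0 0 0 0 0;0 0 0 0 0 0;0 0 0 0 0 0;0 0 0 0 0 0;0 0 0 0 0 0;0 0 0 0 0 0"
  claw: -1

```text
clock: 22.35
position: [0.4038, 0.2466, 0.0327]
ee_rot: [[0.007, 0.001, 1.0], [-1.0, 0.0, 0.007], [-0.0, -1.0, 0.001]]
force: [0.9, 0.0, 3.4]
width: 0.029
```

>>> play_rows:
  series: "0 -8 0 0 0 0;0 -20 0 0 0 0;0 -30 0 0 0 0;0 -30 0 0 0 0;0 -30 0 0 0 0;0 -22 0 0 0 0;0 0 0 0 0 0;0 0 0 0 0 0"

```text
clock: 23.15
position: [0.4033, 0.2464, 0.1718]
ee_rot: [[0.007, -0.0, 1.0], [-1.0, -0.0, 0.007], [0.0, -1.0, -0.0]]
force: [0.3, 0.5, -0.7]
width: 0.0286
```

```bash
python3 go.py .5214 -.413 .17
python3 - <<'E'
from h import *
s=optics.read_camera("scene");c=s["color"][80:230,300:500];cv2.imwrite("pics/s6.png",cv2.resize(c,None,fx=4,fy=4,interpolation=cv2.INTER_CUBIC))
print((proj(s,(.404,.2466,.177))-[300,80])*4)
E
```

```text
t 23.15 p [0.4033 0.2464 0.1718] th 0.41 w 0.0286 F [ 0.3262  0.4998 -0.6682] tilt [ 0.     -1.     -0.0003]
tool mm [660.2011   1.8132 113.2948]
[498.7239 271.7408]
```

View pics/s6.png

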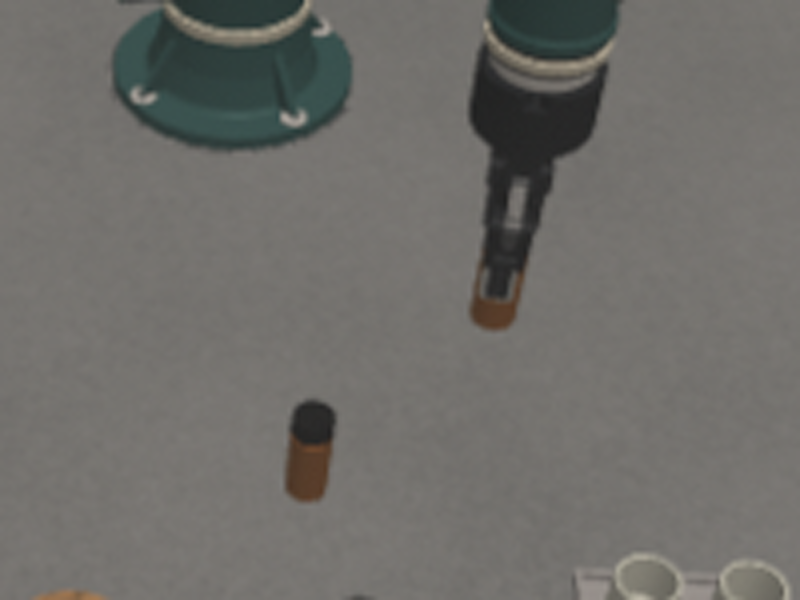

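The vial is held upright at zoomed (497,295), centred between the pads. Now across to the far caddy bay.

>>> play_rows:
  series: "20 0 5 0 0 0;40 0 7 0 0 0;40 0 7 0 0 0;40 0 7 0 0 0;40 0 7 0 0 0;40 0 7 0 0 0;40 0 7 0 0 0;40 0 7 0 0 0;40 0 7 0 0 0;40 0 7 0 0 0"

```text
clock: 24.2
position: [0.4731, -0.1342, 0.1697]
ee_rot: [[0.007, -0.004, 1.0], [-1.0, 0.002, 0.007], [-0.002, -1.0, -0.004]]
force: [-0.3, 0.4, 0.1]
width: 0.0286
```

>>> play_rows:
  series: "40 0 7 0 0 0;40 0 7 0 0 0;40 0 7 0 0 0;40 0 7 0 0 0;40 0 7 0 0 0;40 0 7 0 0 0;40 0 3 0 0 0;0 0 0 0 0 0;0 30 0 0 0 0;0 30 0 0 0 0"

```text
clock: 25.2
position: [0.5211, -0.4124, 0.1103]
ee_rot: [[0.007, -0.0, 1.0], [-1.0, 0.001, 0.007], [-0.001, -1.0, -0.0]]
force: [0.1, -0.1, -1.3]
width: 0.0286
```

>>> play_rows:
  series: "0 0 0 0 0 0;0 0 0 0 0 0;0 0 0 0 0 0"

```text
clock: 25.5
position: [0.522, -0.4128, 0.1139]
ee_rot: [[0.008, 0.002, 1.0], [-1.0, -0.001, 0.008], [0.001, -1.0, 0.002]]
force: [-0.3, -0.6, 0.6]
width: 0.029
```

```bash
python3 go.py .5214 -.413 .042
python3 - <<'E'
from h import *
s=optics.read_camera("scene");c=s["color"][100:220,130:290];cv2.imwrite("pics/s7.png",cv2.resize(c,None,fx=5,fy=5,interpolation=cv2.INTER_CUBIC))
E
```

```text
t 25.5 p [ 0.522  -0.4128  0.1139] th 0.44 w 0.029 F [-0.3132 -0.561   0.6031] tilt [ 0.0014 -1.      0.0017]
tool mm [ 0.0653 71.8642 -0.7136]
```

View pics/s7.png

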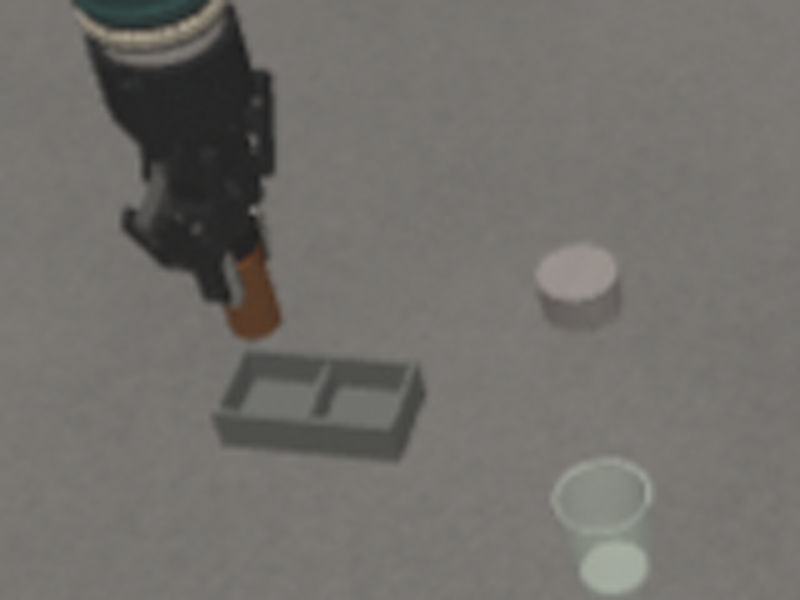

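Run:
```python
from m import *
t,s=pickle.load(open("im0.pkl","rb"))
for p in((.522,-.4128,.081),(.522,-.4128,.004),(.5214,-.413,.004),(.5156,-.361,.004)): print((proj(s,p)-[130,100])*5+2.5)
```

```text
[256.1064 320.0143]
[285.3902 413.5062]
[285.5038 412.7319]
[371.0561 420.9215]
```

>>> play_rows:
  series: "0 20 -0.7 0 0 0;0 20 0 0 0 0;0 15 0 0 0 0;0 10 0 0 0 0;0 5 0 0 0 0;0 2 0 0 0 0;0 0 0 0 0 0;0 0 0 0 0 0;0 0 0 0 0 0"

```text
clock: 26.45
position: [0.5211, -0.4131, 0.0412]
ee_rot: [[0.007, 0.001, 1.0], [-1.0, -0.001, 0.007], [0.001, -1.0, 0.001]]
force: [0.0, -0.0, -0.6]
width: 0.0286
```

>>> play_rows:
  series: "0 1 0 0 0 0;0 1 0 0 0 0;0 0.8 0 0 0 0;0 0.5 0 0 0 0;0 0 0 0 0 0;0 0 0 0 0 0"

```text
clock: 27.05
position: [0.5206, -0.4127, 0.0369]
ee_rot: [[0.007, -0.0, 1.0], [-1.0, 0.0, 0.007], [-0.0, -1.0, -0.0]]
force: [0.3, -0.2, 0.1]
width: 0.0289
```

>>> play_rows:
  series: "0 0.5 0 0 0 0;0 0.4 0 0 0 0;0 0 0 0 0 0;0 0 0 0 0 0"

```text
clock: 27.45
position: [0.5207, -0.4128, 0.0367]
ee_rot: [[0.007, 0.0, 1.0], [-1.0, -0.0, 0.007], [0.0, -1.0, 0.0]]
force: [-0.7, -0.0, 4.3]
width: 0.0285
```

>>> play_rows:
  series: "0 0 0 0 0 0;0 0 0 0 0 0;0 0 0 0 0 0;0 0 0 0 0 0;0 0 0 0 0 0;0 0 0 0 0 0"
  claw: 1

```text
clock: 28.05
position: [0.5206, -0.4127, 0.0359]
ee_rot: [[0.007, -0.0, 1.0], [-1.0, 0.0, 0.007], [-0.0, -1.0, -0.0]]
force: [0.4, -0.2, 1.1]
width: 0.0857
```

>>> play_rows:
  series: "0 -10 0 0 0 0;0 -25 0 0 0 0;0 -35 0 0 0 0;0 -40 0 0 0 0;0 -30 0 0 0 0;-20 0 -2 0 0 0;-40 0 -4.6 0 0 0;-40 0 -4.6 0 0 0;-40 0 -4.6 0 0 0;-40 0 -4.6 0 0 0"

```text
clock: 29.05
position: [0.4987, -0.2315, 0.1771]
ee_rot: [[0.007, 0.001, 1.0], [-1.0, -0.001, 0.007], [0.001, -1.0, 0.001]]
force: [0.1, 0.5, -0.3]
width: 0.0854
```

```bash
python3 go.py .459 .142 .13
python3 - <<'E'
from h import *
s=optics.read_camera("scene");c=s["color"][100:220,130:290];cv2.imwrite("pics/s8.png",cv2.resize(c,None,fx=5,fy=5,interpolation=cv2.INTER_CUBIC))
E
```

```text
t 29.05 p [ 0.4987 -0.2315  0.1771] th 0.39 w 0.0854 F [ 0.1346  0.505  -0.2866] tilt [ 0.0005 -1.      0.0014]
tool mm [-373.7727   46.8956  -37.2032]
```

View pics/s8.png

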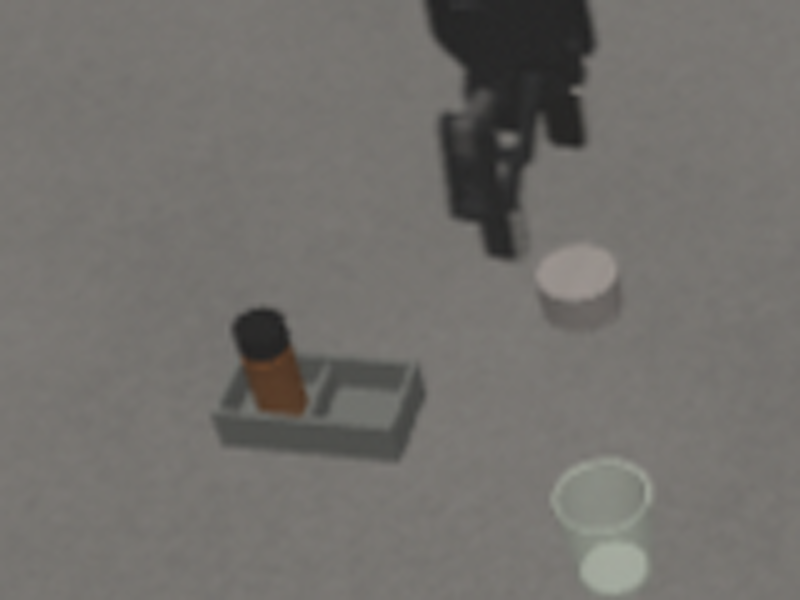

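The first vial stands upright in the far bay at zoomed (275,365). Now the second vial.

>>> play_rows:
  series: "-40 2 -4 0 0 0;-40 2 -4 0 0 0;-40 2 -4 0 0 0;-40 2 -4 0 0 0;-40 2 -4 0 0 0;-40 2 -4 0 0 0;-40 2 -4 0 0 0;-40 2 -4 0 0 0;-34 2 -4 0 0 0;-20 2 -1 0 0 0"

```text
clock: 30.1
position: [0.4589, 0.1432, 0.1572]
ee_rot: [[0.01, 0.002, 1.0], [-1.0, 0.001, 0.01], [-0.001, -1.0, 0.002]]
force: [0.3, 0.5, 0.9]
width: 0.0853
```

>>> play_rows:
  series: "0 20 0 0 0 0;0 20 0 0 0 0;0 0 0 0 0 0;0 0 0 0 0 0;0 0 0 0 0 0"

```text
clock: 30.6
position: [0.4602, 0.1408, 0.1178]
ee_rot: [[0.007, 0.003, 1.0], [-1.0, 0.001, 0.007], [-0.001, -1.0, 0.003]]
force: [-0.2, 0.6, -0.8]
width: 0.0854
```

```bash
python3 go.py .459 .142 .034
```

```text
t 30.6 p [0.4602 0.1408 0.1178] th 0.39 w 0.0854 F [-0.1887  0.5963 -0.7979] tilt [-0.0006 -1.      0.0027]
tool mm [-1.1613 83.7822 -1.4404]
```

>>> play_rows:
  series: "-1 20 -1.4 0 0 0;0 25 0 0 0 0;0 22 0 0 0 0;0 12 0 0 0 0;0 5 0 0 0 0;0 0 0 0 0 0;0 0 0 0 0 0"

```text
clock: 31.3
position: [0.4589, 0.142, 0.0335]
ee_rot: [[0.007, 0.002, 1.0], [-1.0, 0.001, 0.007], [-0.001, -1.0, 0.002]]
force: [0.3, 0.0, 0.1]
width: 0.0852
```

>>> play_rows:
  series: "0 0 0 0 0 0;0 0 0 0 0 0;0 0 0 0 0 0;0 0 0 0 0 0;0 0 0 0 0 0;0 0 0 0 0 0;0 0 0 0 0 0;0 0 0 0 0 0;0 0 0 0 0 0"
  claw: -1

```text
clock: 32.2
position: [0.4581, 0.1419, 0.0325]
ee_rot: [[0.007, 0.001, 1.0], [-1.0, 0.0, 0.007], [-0.0, -1.0, 0.001]]
force: [-0.5, 0.1, 3.5]
width: 0.0286
```

>>> play_rows:
  series: "0 -8 0 0 0 0;0 -20 0 0 0 0;0 -30 0 0 0 0;0 -30 0 0 0 0;0 -30 0 0 0 0;0 -22 0 0 0 0;0 0 0 0 0 0;0 0 0 0 0 0"

```text
clock: 33.0
position: [0.4575, 0.1418, 0.1716]
ee_rot: [[0.007, -0.0, 1.0], [-1.0, 0.0, 0.007], [-0.0, -1.0, -0.0]]
force: [-0.2, 0.5, -1.3]
width: 0.0286
```

```bash
python3 go.py .5156 -.361 .172
python3 - <<'E'
from h import *
s=optics.read_camera("scene");c=s["color"][80:230,280:480];cv2.imwrite("pics/s9.png",cv2.resize(c,None,fx=4,fy=4,interpolation=cv2.INTER_CUBIC))
E
```

```text
t 33.0 p [0.4575 0.1418 0.1716] th 0.42 w 0.0286 F [-0.1952  0.5292 -1.3194] tilt [-0.     -1.     -0.0004]
tool mm [503.2241  -0.4249  54.3989]
```

View pics/s9.png

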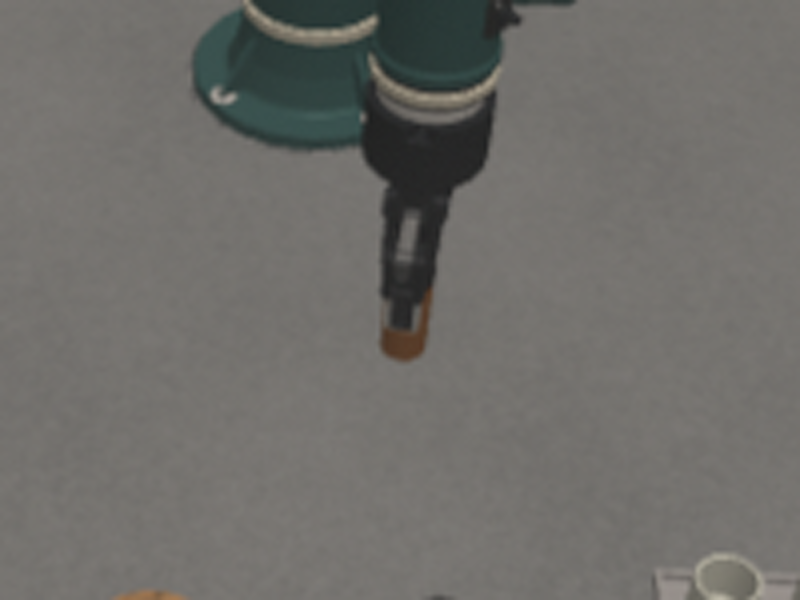

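The second vial is held upright at zoomed (405,335).

>>> play_rows:
  series: "20 0 2 0 0 0;42 0 4.5 0 0 0;42 0 4.5 0 0 0;42 0 4.5 0 0 0;42 0 4.5 0 0 0;42 0 4.5 0 0 0;42 0 4.5 0 0 0;42 0 4.5 0 0 0;42 0 4.5 0 0 0;42 0 4.5 0 0 0"

```text
clock: 34.05
position: [0.502, -0.2569, 0.1692]
ee_rot: [[0.007, -0.004, 1.0], [-1.0, 0.003, 0.007], [-0.003, -1.0, -0.004]]
force: [0.7, 0.2, 0.1]
width: 0.0285
```

>>> play_rows:
  series: "42 0 4.5 0 0 0;42 0 4.5 0 0 0;21 0 3 0 0 0;0 0 0 0 0 0;0 25 0 0 0 0;0 30 0 0 0 0;0 0 0 0 0 0;0 0 0 0 0 0;0 0 0 0 0 0"

```text
clock: 34.95
position: [0.5166, -0.3606, 0.1185]
ee_rot: [[0.008, 0.002, 1.0], [-1.0, -0.001, 0.008], [0.001, -1.0, 0.002]]
force: [-0.9, 0.1, -0.7]
width: 0.0284
```

```bash
python3 go.py .5156 -.361 .042
```

```text
t 34.95 p [ 0.5166 -0.3606  0.1185] th 0.46 w 0.0284 F [-0.8641  0.0683 -0.6538] tilt [ 0.0011 -1.      0.0016]
tool mm [ 0.3112 76.5449 -1.1567]
```

>>> play_rows:
  series: "0.3 20 -1 0 0 0;0 20 0 0 0 0;0 20 0 0 0 0;0 10 0 0 0 0;0 5 0 0 0 0;0 2 0 0 0 0;0 0 0 0 0 0;0 0 0 0 0 0;0 0 0 0 0 0"

```text
clock: 35.85
position: [0.5155, -0.3614, 0.0411]
ee_rot: [[0.007, 0.001, 1.0], [-1.0, -0.001, 0.007], [0.001, -1.0, 0.001]]
force: [-0.2, 0.3, 0.0]
width: 0.0286
```

>>> play_rows:
  series: "0 1 0 0 0 0;0 1 0 0 0 0;0 0.8 0 0 0 0;0 0.5 0 0 0 0;0 0 0 0 0 0;0 0 0 0 0 0"

```text
clock: 36.45
position: [0.515, -0.361, 0.0367]
ee_rot: [[0.007, -0.0, 1.0], [-1.0, 0.0, 0.007], [-0.0, -1.0, -0.0]]
force: [-0.6, -0.0, -0.7]
width: 0.0287
```

>>> play_rows:
  series: "0 0.5 0 0 0 0;0 0.4 0 0 0 0;0 0 0 0 0 0;0 0 0 0 0 0"

```text
clock: 36.85
position: [0.515, -0.3611, 0.0365]
ee_rot: [[0.007, 0.0, 1.0], [-1.0, -0.0, 0.007], [0.0, -1.0, 0.0]]
force: [-1.4, 1.0, 5.0]
width: 0.029
```

>>> play_rows:
  series: "0 0 0 0 0 0;0 0 0 0 0 0;0 0 0 0 0 0;0 0 0 0 0 0;0 0 0 0 0 0;0 0 0 0 0 0"
  claw: 1

```text
clock: 37.45
position: [0.515, -0.3611, 0.0358]
ee_rot: [[0.007, 0.0, 1.0], [-1.0, 0.0, 0.007], [-0.0, -1.0, 0.0]]
force: [0.1, -0.2, 0.3]
width: 0.0852
```

>>> play_rows:
  series: "0 -10 0 0 0 0;0 -25 0 0 0 0;0 -35 0 0 0 0;0 -40 0 0 0 0;0 -10 0 0 0 0;-20 0 -30 0 0 0;-30 0 -40 0 0 0;-32 0 -40 0 0 0;0 0 -15 0 0 0;0 0 0 0 0 0"

```text
clock: 38.45
position: [0.3888, -0.2802, 0.1561]
ee_rot: [[0.006, 0.0, 1.0], [-1.0, -0.001, 0.006], [0.001, -1.0, 0.0]]
force: [0.5, 0.1, 0.5]
width: 0.0852
```

```bash
python3 go.py .389 -.2765 .08
python3 - <<'E'
from h import *
s=optics.read_camera("scene");c=s["color"][100:220,130:290];cv2.imwrite("pics/s10.png",cv2.resize(c,None,fx=5,fy=5,interpolation=cv2.INTER_CUBIC))
E
```

```text
t 38.45 p [ 0.3888 -0.2802  0.1561] th 0.37 w 0.0852 F [0.4542 0.0903 0.4777] tilt [ 0.0007 -1.      0.0002]
tool mm [-3.7697 76.0923  0.172 ]
```

View pics/s10.png

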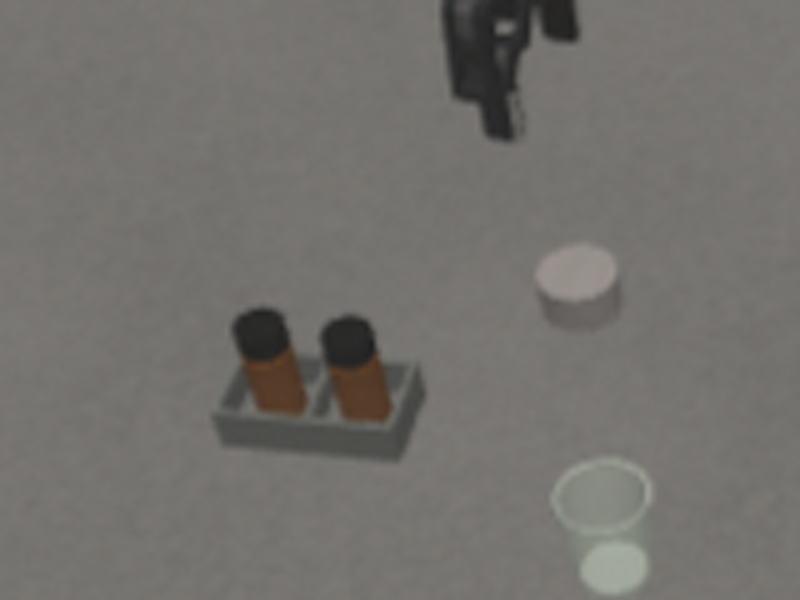

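Both vials stand upright in the caddy, at zoomed (275,365) and (357,370). Now the puck, at zoomed (577,285).

>>> play_rows:
  series: "-3.5 30 0 0 0 0;0 30 0 0 0 0;0 20 0 0 0 0;0 0 0 0 0 0;0 0 0 0 0 0;0 0 0 0 0 0;0 0 0 0 0 0"

```text
clock: 39.2
position: [0.3915, -0.2782, 0.0776]
ee_rot: [[0.007, 0.003, 1.0], [-1.0, -0.002, 0.007], [0.002, -1.0, 0.003]]
force: [-0.3, 0.2, -0.9]
width: 0.0856
```

```bash
python3 go.py .389 -.2765 .004
```

```text
t 39.2 p [ 0.3915 -0.2782  0.0776] th 0.42 w 0.0856 F [-0.3386  0.2328 -0.9129] tilt [ 0.0021 -1.      0.0025]
tool mm [-1.9074 73.5958 -2.7   ]
```

>>> play_rows:
  series: "-1.9 25 -2.5 0 0 0;0 20 0 0 0 0;0 14 0 0 0 0;0 8 0 0 0 0;0 4 0 0 0 0;0 0 0 0 0 0;0 0 0 0 0 0;0 0 0 0 0 0"

```text
clock: 40.0
position: [0.3884, -0.2759, 0.0058]
ee_rot: [[0.007, 0.001, 1.0], [-1.0, -0.001, 0.007], [0.001, -1.0, 0.001]]
force: [0.5, -0.2, -0.1]
width: 0.0854
```

>>> play_rows:
  series: "0 0 0 0 0 0;0 0 0 0 0 0"

```text
clock: 40.2
position: [0.388, -0.2755, 0.0053]
ee_rot: [[0.007, 0.001, 1.0], [-1.0, -0.0, 0.007], [0.0, -1.0, 0.001]]
force: [0.2, 0.2, 0.3]
width: 0.0856
```

>>> play_rows:
  series: "0 0 0 0 0 0;0 0 0 0 0 0;0 0 0 0 0 0;0 0 0 0 0 0;0 0 0 0 0 0;0 0 0 0 0 0;0 0 0 0 0 0;0 0 0 0 0 0"
  claw: -1

```text
clock: 41.0
position: [0.388, -0.2756, 0.0053]
ee_rot: [[0.007, 0.0, 1.0], [-1.0, -0.0, 0.007], [0.0, -1.0, 0.0]]
force: [-0.8, 0.7, 4.7]
width: 0.0479
```

>>> play_rows:
  series: "0 -5 0 0 0 0;0 -15 0 0 0 0;0 -25 0 0 0 0;0 -30 0 0 0 0;0 -30 0 0 0 0;0 -30 0 0 0 0;0 -15 0 0 0 0;0 0 0 0 0 0;0 0 0 0 0 0"

```text
clock: 41.9
position: [0.3871, -0.2746, 0.1531]
ee_rot: [[0.007, -0.002, 1.0], [-1.0, 0.002, 0.007], [-0.002, -1.0, -0.002]]
force: [-1.7, 0.6, -3.9]
width: 0.0479
```

```bash
python3 go.py .6385 .0145 .155
python3 - <<'E'
from h import *
s=optics.read_camera("scene");c=s["color"][60:210,180:380];cv2.imwrite("pics/s11.png",cv2.resize(c,None,fx=4,fy=4,interpolation=cv2.INTER_CUBIC))
print((proj(s,(.389,-.2765,.164))-[180,60])*4)
E
```

```text
t 41.9 p [ 0.3871 -0.2746  0.1531] th 0.41 w 0.0479 F [-1.6675  0.6335 -3.8619] tilt [-0.0022 -1.     -0.0021]
tool mm [-287.3082   -1.7805  253.4854]
[233.9051 233.6961]
```

View pics/s11.png

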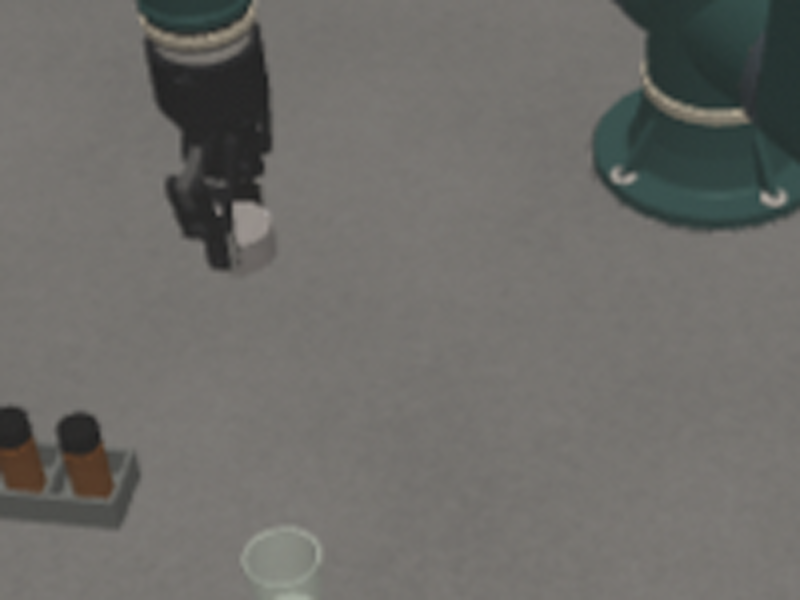

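The puck is held level at zoomed (243,240), and the −3.9 N force matches its weight. Carrying it to the pad.

>>> play_rows:
  series: "-15 0 13 0 0 0;-30 0 27 0 0 0;-30 0 27 0 0 0;-30 0 27 0 0 0;-30 0 27 0 0 0;-30 0 27 0 0 0;-30 0 27 0 0 0;-30 0 27 0 0 0;-30 0 27 0 0 0;-22 0 18 0 0 0"

```text
clock: 42.95
position: [0.6329, 0.0059, 0.1513]
ee_rot: [[0.009, -0.005, 1.0], [-1.0, 0.001, 0.009], [-0.001, -1.0, -0.005]]
force: [0.2, -1.0, -4.4]
width: 0.0484
```

>>> play_rows:
  series: "-10 0 6 0 0 0;0 0 0 0 0 0;0 20 0 0 0 0;0 30 0 0 0 0;0 30 0 0 0 0;0 15 0 0 0 0;0 0 0 0 0 0;0 0 0 0 0 0;0 0 0 0 0 0;0 0 0 0 0 0"

```text
clock: 43.95
position: [0.6401, 0.0133, 0.0624]
ee_rot: [[0.007, 0.004, 1.0], [-1.0, -0.0, 0.007], [0.0, -1.0, 0.004]]
force: [0.3, -0.5, -3.8]
width: 0.0485
```

```bash
python3 go.py .6385 .0145 .014
python3 - <<'E'
from h import *
s=optics.read_camera("scene");c=s["color"][160:280,240:400];cv2.imwrite("pics/s12.png",cv2.resize(c,None,fx=5,fy=5,interpolation=cv2.INTER_CUBIC))
E
```

```text
t 43.95 p [0.6401 0.0133 0.0624] th 0.41 w 0.0485 F [ 0.3159 -0.4634 -3.8351] tilt [ 0.0003 -1.      0.0043]
tool mm [-1.2566 48.3815 -1.8267]
```

View pics/s12.png

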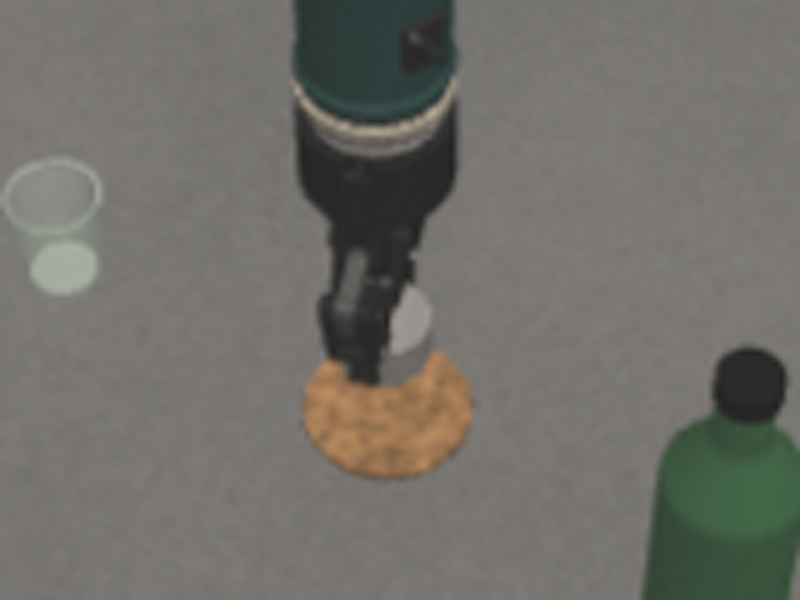

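The puck is above the pad at zoomed (392,335), and the pad is centred at (388,412). The contact height should be about 0.0113 m.

>>> play_rows:
  series: "-1 18 -1.5 0 0 0;0 13 0 0 0 0;0 9 0 0 0 0;0 5 0 0 0 0;0 2 0 0 0 0;0 0 0 0 0 0;0 0 0 0 0 0;0 0 0 0 0 0"

```text
clock: 44.8
position: [0.6378, 0.0145, 0.0138]
ee_rot: [[0.007, 0.002, 1.0], [-1.0, 0.0, 0.007], [0.0, -1.0, 0.002]]
force: [0.3, 0.3, -5.0]
width: 0.0481
```

>>> play_rows:
  series: "0 0.8 0 0 0 0;0 0.7 0 0 0 0;0 0.5 0 0 0 0;0 0 0 0 0 0;0 0 0 0 0 0"

```text
clock: 45.3
position: [0.6374, 0.0145, 0.0114]
ee_rot: [[0.007, 0.0, 1.0], [-1.0, 0.0, 0.007], [-0.0, -1.0, 0.0]]
force: [-1.0, 0.3, -1.5]
width: 0.0483
```

>>> play_rows:
  series: "0 0.4 0 0 0 0;0 0 0 0 0 0;0 0 0 0 0 0"

```text
clock: 45.6
position: [0.6374, 0.0145, 0.0114]
ee_rot: [[0.007, 0.001, 1.0], [-1.0, 0.0, 0.007], [-0.0, -1.0, 0.001]]
force: [-3.9, 0.5, 3.0]
width: 0.0482
```

>>> play_rows:
  series: "0 0 0 0 0 0;0 0 0 0 0 0;0 0 0 0 0 0;0 0 0 0 0 0;0 0 0 0 0 0;0 0 0 0 0 0"
  claw: 1

```text
clock: 46.2
position: [0.6373, 0.0145, 0.0105]
ee_rot: [[0.007, 0.0, 1.0], [-1.0, 0.0, 0.007], [-0.0, -1.0, 0.0]]
force: [-0.0, -0.6, 0.6]
width: 0.0856
```

>>> play_rows:
  series: "0 -10 0 0 0 0;0 -25 0 0 0 0;0 -35 0 0 0 0;0 -40 0 0 0 0;0 -40 0 0 0 0;0 -30 -30 0 0 0;0 0 -45 0 0 0;0 0 -45 0 0 0;0 0 -45 0 0 0;0 0 -45 0 0 0"

```text
clock: 47.2
position: [0.4255, 0.013, 0.1913]
ee_rot: [[0.007, 0.002, 1.0], [-1.0, -0.0, 0.007], [0.0, -1.0, 0.002]]
force: [-0.9, -0.5, 0.4]
width: 0.0853
```

>>> play_rows:
  series: "0 0 0 0 0 0;0 0 0 0 0 0;0 0 0 0 0 0;0 0 0 0 0 0"

```text
clock: 47.6
position: [0.4286, 0.0128, 0.191]
ee_rot: [[0.007, 0.001, 1.0], [-1.0, 0.0, 0.007], [-0.0, -1.0, 0.001]]
force: [-0.1, 0.5, 0.2]
width: 0.0854
```

```bash
python3 go.py
python3 - <<'E'
from m import *
s=optics.read_camera("scene");t=optics.read_camera("top")
cv2.imwrite("pics/s13.png",cv2.resize(s["color"][110:310,160:520],None,fx=2.2,fy=2.2,interpolation=cv2.INTER_CUBIC))
cv2.imwrite("pics/t13.png",cv2.resize(t["color"][110:270,170:490],None,fx=2.5,fy=2.5,interpolation=cv2.INTER_CUBIC))
E
```

```text
t 47.6 p [0.4286 0.0128 0.191 ] th 0.41 w 0.0854 F [-0.0925  0.5387  0.2262] tilt [-0.    -1.     0.001]
```

View pics/s13.png

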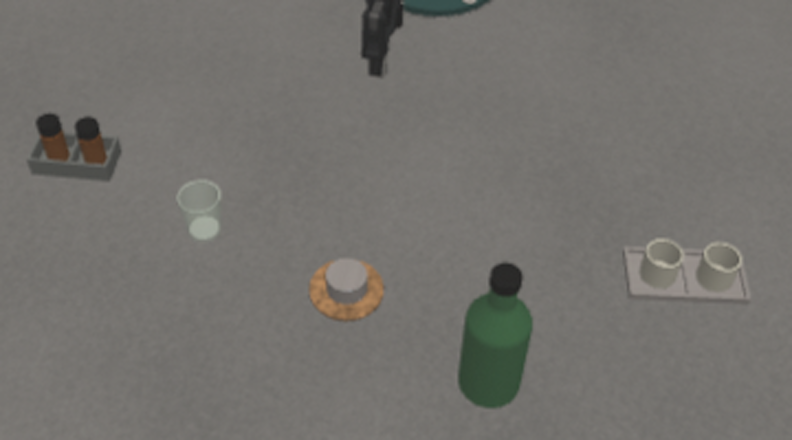

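View pics/t13.png

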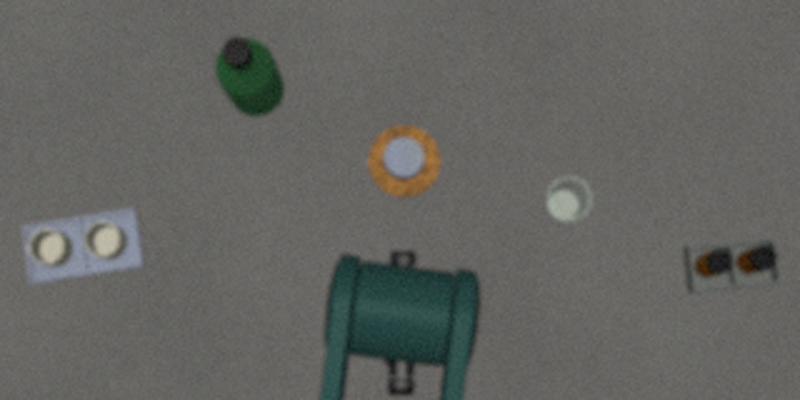

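In both views all five pieces are in place: the puck is central on the pad at scene (346,280), the cups are in the tray at (662,262) and (720,266), and the vials are in the caddy at (53,140) and (91,143). The bottle and beaker haven't moved. Handing the job in.

```bash
python3 -c "
from station import env
print(env.sign_off())"
```

```text
the job is handed in; nothing more can be done
None
```

The bench is cleared and the job was handed in at about 48 s, of the 120 s allowed. I did it in the order asked:
- **Cups:** both stand mouth up in the steel tray, one in each bay.
- **Vials:** both stand upright in the grey caddy, one in each bay.
- **Puck:** it lies flat on the cork pad, close to its centre.

I lowered each piece in steps of under 1 mm for the last stretch, until the wrist force showed contact (about 2 to 5 N), and only then opened the gripper.

The last pictures from both cameras show all five pieces in place, the bottle and beaker where they stood, and the gripper clear of everything. No check failed. The only disagreements were 1 to 4 mm between the two cameras' position estimates, well within the room in the bays and on the pad. The gripper also read 1 to 2 mm less than the given widths of the pieces. `sign_off` gave no verdict.

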